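# Tip a ceramic setter plate out of its tray and lay it on the hearth supports

### The arm

A 7-joint arm with a two-finger parallel gripper is mounted at the origin on the work surface. World frame = base frame: x ahead of the robot, y to its left, z up, the work surface at z = 0. Lengths are in m, angles in degrees, forces in N, time in s.
With the tool pointing down it reaches from about 0.4 to 0.9 m from the base axis. Payload 5.5 kg.
Tool frame: the origin (TCP) lies midway between the tips of the shut fingers; the grasp point (between the pads) lies 19 mm behind it; z points along the fingers, y is the line along which they close (so a half turn about z gives the same grasp; the last joint's range is limited). The gripper opens to 85 mm and grips with 20 to 120 N. Pads are 22 mm wide; open, the fingers measure 114 mm over their backs; the gripper's body (76 mm by 85 mm) begins 54 mm behind the grasp point. The pads swing forward as they close: fully open they stand 13 mm farther back than shut.
Start: joints at [-53.102, 28.699, -24.465, 88.831, 12.651, 65.22, -12.049], TCP at [0.242, 0.603, 0.231] pointing down, gripper open.
Joint ranges: [-164.97, 164.97], [-17.58, 116.51], [-87.97, 89.64], [11.32, 138.91], [-80.73, 260.73], [10.89, 115.49], [-147.41, 147.41]. Speed limits (degrees/s): [147.25, 147.25, 180, 180, 180, 180, 180].

### API

Orientations are given as [roll, pitch, yaw] about the fixed x, y, z axes, in that order (R = Rz(yaw) Ry(pitch) Rx(roll)).
In Python, from plant import * gives the robot as it stands.
- The arm moves only by the tool apply_moves, never from a script. Its argument "plan" is a list of rows, each an object with "xyz": the shift along the tool's x, y, z scaled (see below), a list of three; "dr": the turn, a rotation vector about the tool's x, y, z scaled (see below), a list of three. A call has 1 to 5 rows; each row is the pose to reach, as a shift and turn from the pose commanded when the call began, along the tool's axes at that moment; what a row does not reach only later rows make up. The controller multiplies each number of a shift by 0.2 m and each number of a turn by pi/2 rad. A row lasts 1/10 s, in which the tool goes at most 50 mm and 8.59 degrees, less where a joint would pass 70% of its speed; a pose out of reach is approached as far as the arm can. A call with a number of a shift or a turn outside -1 to 1 is refused whole. A call with a gripper value outside its range is refused whole. "claw" is the gripper command: -1 is shut, 1 is fully open, values between are in proportion, set as the call begins (left out, the last holds). The fingers move at their own pace and stop on an object; "squeeze" is the grip in N (left out, the last holds). Time passes only in rows, so rows that repeat a pose let the fingers close. It gives the time, the measured TCP pose, the force, the opening and the grip force at its end, in the units of the state.
- observe(): the state, without advancing time (a new reading comes with each control period).
- snapshot(name): name is "scene" or "top" or "wrist"; returns (picture, depth): 384x512x3 uint8, red, green, blue; 384x512 float32, m along the optical axis (not along the pixel's ray), 0 where there is no reading.
- get_calibration(name): a dict with "mtx" (3x3 intrinsics, pixels), "dist" ([k1, k2, p1, p2, k3] as OpenCV has them; the pictures are not rectified), "R" (3x3) and "t" (3): a world point X has camera coordinates R X + t. Camera axes: x right, y down, z forward; pixel columns grow to the right and rows downward; lengths in m; the calibration is good to about 2 mm. A picture is of the moment at which its call begins: read the wrist's pose just before it. get_calibration takes no time and is no camera call; for the wrist camera it gives the pose at the moment of the call.
- finish_job(): hands the job in; it is judged then, once.
The state is a dict: "time": time; "qpos": joint angles; "joint_vel": joint speeds; "joint_efforts": joint torques, N m; "ee_pos": TCP position; "eef_rot": TCP orientation; "wrist_force": force on the tool from outside, world axes, zero at the start; "moment": the same for the moment, N m; "width": finger opening in m; "gripper_force": force on a finger pad.
Only numpy, scipy, OpenCV 4.12 (cv2) and the standard library are available. Lean on these libraries where they do the work, as an engineer would, in place of code of your own. Each camera call takes 0.05 s, during which the arm holds its last target. There are 200 camera calls.

### The job

Take the plain ceramic plate, the one without holes, out of its storage tray: press its end down into the finger well, drawing it to the well's end, until the plate stays tipped up by itself, then take it by the raised end. Lay it gently, not dropping it, level, centred and square across the two support bars on the furnace slab, and let go. Leave the perforated plate and the other things where they are.

Things in the scene. Friction and masses are not known exactly. Their poses are not given: they have to be found in the camera images.
- plate_center (a point): Plain white ceramic plate without holes, 120 x 50 x 3 mm, about 70 g, smooth. Point: its centre, half-way through. x along its length (at the start towards the finger well), y across, z up. It starts flat in either pocket of the tray, top face 1.5 mm under the rim, against the wall at tray x = -61, centre 4 mm short of the shelf's edge, its +x half over the well.
- tray: Grey plate tray, fixed, 145 (x) x 130 (y) x 38.5 mm high; origin on the bench, z up. Two pockets, centre lines y = +30.5 and -30.5 mm, 53 mm wide, from x = -61 to +66 mm. Up to x = +4 mm the floor is a flat shelf 34 mm high; from there it slopes down 24 degrees to the end wall, 6 mm above the bench: the finger well. A thumb notch 28 mm wide, 16 mm deep in the +x end wall marks each well.
- tray_edge (a point): Middle of the shelf's edge (tray x = +4, y = 0, z = 34 mm), axes as the tray. A plate pressed down on its overhanging half tips about this edge onto the slope. Drawn 12 mm on down the slope, to the end wall, it stays tipped when let go, its other end's underside 21 mm above the shelf (16 mm above the rim). Let go sooner it falls back. Plate on tray is slippery, friction 0.25.
- perforated_center (a point): Plate of the same size with three 17 mm round holes along its middle, in the tray's other pocket; this point is its centre (in the middle hole). To be left alone.
- slab_rest (a point): Sand-coloured furnace slab, 150 (x) x 124 (y) x 15 mm, fixed, with two pale support bars on it. Point: half-way between the bars, at their tops, 35 mm above the bench, z up. Bars centred at x = -32 and +32 mm, each 14 (x) x 36 (y) x 20 mm high; a plate's width overhangs them 7 mm each side. The plate belongs with its centre over this point, its length along x, either way round.
- die: Steel pellet die, 52 mm in diameter and 76 mm high, standing on the bench; origin at the centre of its underside. To be left alone.
- crucible: Small white ceramic crucible, 44 mm across the rim and 38 mm high; origin at the centre of its underside. To be left alone.
- sample_box: Clear open sample box with four compartments, 28 x 90 x 18 mm; origin at the centre of its underside. To be left alone.
Mind the look-alikes: they are no part of the job. Of the things like the part that bears slab_rest, leave any that is purple; of the rest the smaller one is meant.

How it is judged (in metres and radians):
On the way:
1. the plain plate stands tipped up by itself in its pocket (more than 17 degrees), untouched by the robot (angle between plate_center's own z axis and vertical above 0.3 rad and contact force between plate and the arm below 0.05 N and contact force between plate and the fingers below 0.05 N and contact force between plate and tray above 0.1 N), for 0.3 s.
At the end, for the whole second after the job is handed in: The plain plate rests, released and still, on the two support bars: level within 3 degrees, its length square across the bars within 8 degrees, its centre within 12 mm lengthwise and 10 mm crosswise of the middle between the bars (angle between the z axis of plate_center and the z axis of slab_rest, either way round below 0.05 rad and angle between the x axis of plate_center and the x axis of slab_rest, either way round below 0.15 rad and x of plate_center in the frame of slab_rest between -0.012 and 0.012 m and y of plate_center in the frame of slab_rest between -0.01 and 0.01 m and z of plate_center in the frame of slab_rest between -0.001 and 0.004 m and linear speed of plate below 0.01 m/s and contact force between plate and slab above 0.1 N); the robot touches nothing.
It fails at once if the plain plate is dropped or thrown (moves freely faster than 0.4 m/s) (contact force between plate and the fingers below 0.02 N and linear speed of plate above 0.4 m/s).
It fails at once if the plain plate is pressed on the slab or its bars with more than 25 N (contact force between plate and slab above 25 N).
It fails at once if the perforated plate is disturbed (moved more than 6 mm) (distance of perforated_center from where it was at the start of the episode above 0.006 m).
It fails at once if the die, the crucible or the sample box is moved more than 15 mm (distance of any of die, crucible, sample_box from where it was at the start of the episode above 0.015 m).
It also fails if it takes over 51 s, if anything falls off the work surface, if the arm or the gripper's body presses on something with over 40 N, if the wrist force passes 120 N, or if a joint passes its speed limit or range.

## Working session

There is one attempt and no reset: what is moved stays moved. The work goes in short steps, Python scripts to look and compute and a tool call to move; the robot and the scene stay as the last step left them, time stands still between calls to the robot, and variables do not carry over. Pictures are saved under pics/ and viewed, at most 12 in all, crops included, and the job is handed in when it is done.

Besides the shell and the picture viewer there is one more tool, called after "Request:" in YAML: its name, and indented under it one key for each argument. apply_moves: Moves the arm, as the interface text tells. Shifts and turns lie within -1 to 1; 1 stands for 0.2 m of shift or pi/2 rad of turn. Its arguments: {"type":"object","properties":{"plan":{"type":"array","items":{"type":"object","properties":{"xyz":{"type":"array","items":{"type":"number"}},"dr":{"type":"array","items":{"type":"number"}}}}},"claw":{"type":"number"},"squeeze":{"type":"number"}},"required":["plan"]}

```bash
ls; mkdir -p pics; python3 - <<'E'
from plant import *
import cv2,numpy as np
print(observe())
for n in ["top","scene"]:
    p,d=snapshot(n); np.savez(f"{n}0.npz",p=p,d=d)
    cv2.imwrite(f"pics/{n}0.png",p[...,::-1])
    c=get_calibration(n); print(n,c)
E
```

```text
pics
{'time': 0.0, 'qpos': array([-53.10304955,  28.75315899, -24.45240256,  88.89312167,
        12.64979238,  65.22147131, -12.04997353]), 'joint_vel': array([ 0.03998731, -0.00109065,  0.0225254 ,  0.04121395, -0.04268345,
        0.1359599 , -0.03269467]), 'joint_efforts': array([-9.55285286e-04, -5.69520235e+01, -5.81653073e+00, -2.80939829e+01,
        1.06784626e-02,  1.19252759e-02, -1.01780336e-05]), 'ee_pos': array([0.24134408, 0.60275823, 0.23025304]), 'eef_rot': array([-1.79885501e+02, -3.65475615e-03,  1.58184796e+02]), 'wrist_force': array([-0.42797928, -0.3616404 ,  0.13670275]), 'moment': array([-0.01535624,  0.03983468,  0.02442739]), 'gripper_force': 0.0, 'width': 0.08592453746971807}
top {'mtx': array([[349.97053908,   0.        , 259.26683642],
       [  0.        , 349.97053908, 189.54333535],
       [  0.        ,   0.        ,   1.        ]]), 'dist': array([-0.04387759,  0.        ,  0.        ,  0.        ,  0.        ]), 'R': array([[ 0.0170435 , -0.99982107, -0.00820683],
       [-0.99667434, -0.01633456, -0.07983388],
       [ 0.07968554,  0.00954018, -0.9967744 ]]), 't': array([0.13143294, 0.55214214, 1.08531151])}
scene {'mtx': array([[490.99394709,   0.        , 259.71903732],
       [  0.        , 490.99394709, 198.57190183],
       [  0.        ,   0.        ,   1.        ]]), 'dist': array([-0.00867351,  0.        ,  0.        ,  0.        ,  0.        ]), 'R': array([[-0.80701262,  0.59019932,  0.01988431],
       [ 0.38905214,  0.5567011 , -0.73397706],
       [-0.44426237, -0.58459272, -0.67888312]]), 't': array([ 0.35219297, -0.26773633,  1.58432837])}
```

View pics/top0.png

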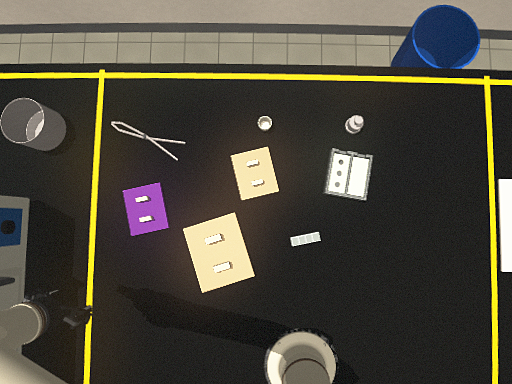

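View pics/scene0.png

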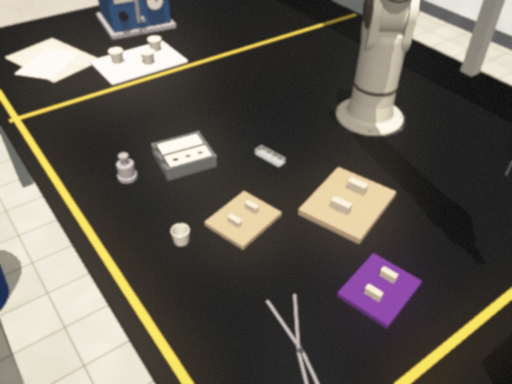

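Top view: the slabs are purple (146,209), large sand (219,252) and small sand (255,173). The small sand one is the target. In the tray at (348,174), the left plate (339,173) has holes and the right one (358,175) is plain. Next I'll check this in a close crop and measure.

```bash
cat > h.py <<'E'
import numpy as np,cv2
def world(cal,uv,z=None,depth=None):
    """pixels -> world, on plane z or with depth"""
    uv=np.atleast_2d(np.asarray(uv,float))
    n=cv2.undistortPoints(uv[:,None],cal["mtx"],np.array(cal["dist"]))[:,0]
    r=np.c_[n,np.ones(len(n))]; R,t=np.array(cal["R"]),np.array(cal["t"])
    C=-R.T@t; D=r@R
    s=(z-C[2])/D[:,2] if depth is None else np.asarray(depth)
    return C+D*np.reshape(s,(-1,1))
E
python3 - <<'E'
from plant import *
from h import *
f=np.load("top0.npz");p,d=f["p"],f["d"]; c=get_calibration("top")
a=cv2.resize(p[140:205,220:380],None,fx=5,fy=5,interpolation=cv2.INTER_CUBIC)
cv2.imwrite("pics/crop0.png",a[...,::-1])
v,u=np.mgrid[0:384,0:512]; uv=np.c_[u.ravel(),v.ravel()]
W=world(c,uv,depth=d.ravel()).reshape(384,512,3)
hsv=cv2.cvtColor(p,cv2.COLOR_RGB2HSV)
def comp(m,lo,hi,box,name):
    k=np.zeros_like(m);x0,y0,x1,y1=box;k[y0:y1,x0:x1]=m[y0:y1,x0:x1]
    P=W[k&(W[...,2]>lo)&(W[...,2]<hi)][:,:2]
    r=cv2.minAreaRect((P*1000).astype(np.float32)); print(name,r,len(P))
ok=d>0
comp(ok,.025,.06,(315,140,382,210),"tray")
comp(ok,.008,.06,(222,140,288,205),"slab small")
comp(ok,.008,.06,(175,205,262,300),"slab large")
comp(ok,.026,.06,(235,150,275,174),"bar1")
comp(ok,.026,.06,(235,174,275,195),"bar2")
for uv in [(339,173),(330,155),(358,160),(358,190),(252,162),(258,182),(240,170)]: print(uv,W[uv[1],uv[0]])
E
```

```text
tray ((602.973388671875, -139.11314392089844), (129.6208038330078, 146.5225830078125), 80.71730041503906) 1806
slab small ((602.3883056640625, 162.42416381835938), (150.42083740234375, 136.83349609375), 15.309901237487793) 1801
slab large ((351.2026672363281, 266.8258056640625), (211.05780029296875, 175.6243133544922), 18.6882381439209) 3747
bar1 ((634.456298828125, 164.56280517578125), (14.415900230407715, 35.53433609008789), 17.172895431518555) 54
bar2 ((573.1839599609375, 148.21835327148438), (14.154717445373535, 34.97921371459961), 15.143988609313965) 56
(339, 173) [ 0.60461053 -0.10831893  0.03912763]
(330, 155) [ 0.66493636 -0.08406452  0.01858358]
(358, 160) [ 0.64723119 -0.169023    0.03669599]
(358, 190) [ 0.55247411 -0.16873949  0.03546395]
(252, 162) [0.63579275 0.16495365 0.03362272]
(258, 182) [0.57269308 0.14492279 0.03349188]
(240, 170) [0.61225873 0.2035079  0.01514422]
```

View pics/crop0.png

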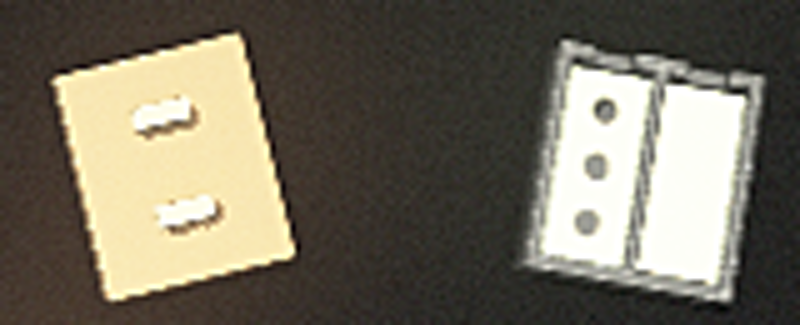

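The crop shows the plain plate at crop (690,180), which is the tray's right-hand pocket, and the perforated one to its left at (597,165). The notches are at the top, so tray +x points to world +x with yaw about -9.3°. The small sand slab measures 150 x 124 mm, with bars at (163,113) and (187,212). I'll move to a hover over the tray.

Request:
apply_moves:
  plan:
    - {"xyz":[-0.79,-0.71,0.0],"dr":[0,0,0]}
    - {"xyz":[-0.79,-0.71,0.0],"dr":[0,0,0]}
    - {"xyz":[-0.79,-0.71,0.0],"dr":[0,0,0]}
    - {"xyz":[-0.79,-0.71,0.0],"dr":[0,0,0]}
    - {"xyz":[-0.79,-0.71,0.0],"dr":[0,0,0]}
  claw: -1

```text
time: 0.6
ee_pos: [0.339, 0.4065, 0.2306]
eef_rot: [-179.8, 0.1, 157.7]
wrist_force: [0.1, -0.1, 0.5]
width: 0.0123
gripper_force: 0.0
```

Request:
apply_moves:
  plan:
    - {"xyz":[-0.79,-0.71,0.0],"dr":[0,0,0]}
    - {"xyz":[-0.79,-0.71,0.0],"dr":[0,0,0]}
    - {"xyz":[-0.79,-0.71,0.0],"dr":[0,0,0]}
    - {"xyz":[-0.79,-0.71,0.0],"dr":[0,0,0]}
    - {"xyz":[-0.79,-0.71,0.0],"dr":[0,0,0]}

```text
time: 1.1
ee_pos: [0.4317, 0.2165, 0.231]
eef_rot: [-179.9, 0.1, 157.7]
wrist_force: [0.3, 0.6, 0.2]
width: -0.0002
gripper_force: 0.0
```

Request:
apply_moves:
  plan:
    - {"xyz":[-0.79,-0.71,0.0],"dr":[0,0,0]}
    - {"xyz":[-0.79,-0.71,0.0],"dr":[0,0,0]}
    - {"xyz":[-0.79,-0.71,0.0],"dr":[0,0,0]}
    - {"xyz":[-0.79,-0.71,0.0],"dr":[0,0,0]}
    - {"xyz":[-0.79,-0.71,0.0],"dr":[0,0,0]}

```text
time: 1.6
ee_pos: [0.5252, 0.0259, 0.2311]
eef_rot: [-179.9, 0.1, 157.8]
wrist_force: [0.0, -0.1, -0.1]
width: -0.0001
gripper_force: 0.0
```

Request:
apply_moves:
  plan:
    - {"xyz":[-0.68,-0.67,0.0],"dr":[0,0,-0.143]}
    - {"xyz":[-0.68,-0.67,0.0],"dr":[0,0,-0.143]}
    - {"xyz":[-0.68,-0.67,0.0],"dr":[0,0,-0.143]}
    - {"xyz":[-0.68,-0.67,0.0],"dr":[0,0,-0.143]}
    - {"xyz":[-0.68,-0.67,0.0],"dr":[0,0,-0.143]}

```text
time: 2.1
ee_pos: [0.6007, -0.1505, 0.2305]
eef_rot: [-179.8, 0.0, 170.6]
wrist_force: [-0.5, 0.2, -0.4]
width: 0.0002
gripper_force: 0.0
```

```bash
cat >> h.py <<'E'
from scipy.spatial.transform import Rotation as Ro
def tool_R(yaw,tilt=0):
    """tool down, x axis at heading yaw; tilt = turn about tool y, deg"""
    return Ro.from_euler("xyz",[180,0,yaw],degrees=True)*Ro.from_euler("y",tilt,degrees=True)
def to(s,pos,R):
    """scaled tool-frame shift and turn from state s to pose (pos,R)"""
    R0=Ro.from_euler("xyz",s["eef_rot"],degrees=True)
    d=R0.inv().apply(np.array(pos)-s["ee_pos"])/.2
    w=(R0.inv()*R).as_rotvec()/(np.pi/2)
    print("xyz",d.round(3),"dr",w.round(3))
E
python3 - <<'E'
from plant import *
from h import *
s=observe();print(s["ee_pos"],s["eef_rot"],s["qpos"])
c=get_calibration("wrist");p,d=snapshot("wrist")
np.savez("w1.npz",p=p,d=d,**c); cv2.imwrite("pics/w1.png",p[...,::-1])
print(-c["R"].T@c["t"],c["R"])
E
```

```text
[ 0.60067711 -0.15051909  0.23049105] [-1.79792490e+02  4.05461435e-02  1.70554255e+02] [14.35330547 23.66925944 -3.80905132 94.21192007  1.9622875  62.13357401
 90.50185593]
[ 0.52950435 -0.13748728  0.37242585] [[ 0.16480144  0.98631817 -0.00411637]
 [ 0.94418295 -0.15655151  0.2898451 ]
 [ 0.28523507 -0.05165349 -0.95706472]]
```

View pics/w1.png

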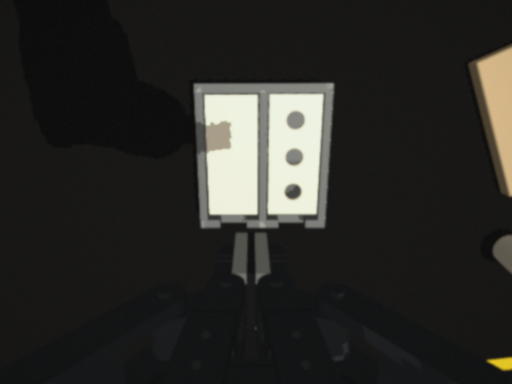

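The wrist view has world +x pointing down. The plain plate is left (231,155) and the perforated one right (294,155), with the notches at the bottom (235,220) and (290,220). The brown patch at (218,136) is a shadow.

```bash
python3 - <<'E'
from plant import *
from h import *
f=np.load("w1.npz");p,d=f["p"],f["d"]; c=dict(mtx=f["mtx"],dist=f["dist"],R=f["R"],t=f["t"])
g=p.astype(int).sum(2)
def rect(m,z):
    v,u=np.nonzero(m); P=world(c,np.c_[u,v],z)[:,:2]
    return cv2.minAreaRect((P*1000).astype(np.float32))
m=np.zeros(g.shape,bool);m[88:224,190:262]=True
mm=m&(g>350); n,l,st,_=cv2.connectedComponentsWithStats(mm.astype(np.uint8)); 
i=1+st[1:,4].argmax(); print("plain",rect(l==i,.037),st[i])
m=np.zeros(g.shape,bool);m[88:224,262:330]=True
mm=m&(g>350); n,l,st,_=cv2.connectedComponentsWithStats(mm.astype(np.uint8)); 
i=1+st[1:,4].argmax(); print("perf",rect(l==i,.037),st[i])
print(world(c,[(195,85),(333,84),(325,227),(202,227)],.0385))
v,u=155,240; print("depth pt",world(c,[(u,v)],depth=[d[v,u]]), world(c,[(u,v)],.037))
s=observe()
T=np.array([.603,-.139]);a=np.radians(-9.3);ex=np.array([np.cos(a),np.sin(a)]);ey=np.array([-ex[1],ex[0]])
P=T+.040*ex-.0305*ey; print(P); to(s,[*P,.06],tool_R(170.7))
E
```

```text
plain ((598.2532348632812, -171.3544921875), (61.79913330078125, 136.13546752929688), 81.01853942871094) [ 195   88   67  136 7250]
perf ((608.7584228515625, -107.82054138183594), (65.03208923339844, 136.10816955566406), 81.06411743164062) [ 262   88   68  136 8224]
[[ 0.52366498 -0.19009577  0.0385    ]
 [ 0.54383801 -0.06434802  0.0385    ]
 [ 0.68496526 -0.0862754   0.0385    ]
 [ 0.66405903 -0.2129473   0.0385    ]]
depth pt [[ 0.59548396 -0.1605792   0.03711682]] [[ 0.59550695 -0.16058724  0.037     ]]
[ 0.63754531 -0.17556325]
xyz [-0.21  -0.114  0.852] dr [-0.001 -0.001  0.001]
```

Request:
apply_moves:
  plan:
    - {"xyz":[-0.21,-0.114,0.25],"dr":[0,0,0]}
    - {"xyz":[-0.21,-0.114,0.5],"dr":[0,0,0]}
    - {"xyz":[-0.21,-0.114,0.75],"dr":[0,0,0]}
    - {"xyz":[-0.21,-0.114,0.91],"dr":[0,0,0]}
    - {"xyz":[-0.21,-0.114,0.91],"dr":[0,0,0]}

```text
time: 2.65
ee_pos: [0.631, -0.1673, 0.0407]
eef_rot: [179.8, -0.9, 171.2]
wrist_force: [-1.4, 0.9, -0.6]
width: 0.0004
gripper_force: 0.0
```

```bash
cat >> h.py <<'E'
a_=np.radians(-9.1);TX=np.array([np.cos(a_),np.sin(a_),0]);TY=np.array([-TX[1],TX[0],0]);T0=np.array([.6035,-.139,0])
def tray(x,y,z): return T0+TX*x+TY*y+np.array([0,0,z])
E
python3 - <<'E'
from plant import *
from h import *
s=observe();d=s["ee_pos"]-T0;print("tray mm",d@TX*1e3,d@TY*1e3,d[2]*1e3,s["eef_rot"],s["wrist_force"])
for q in [(.040,.034),(.040,.026),(.046,.0235),(.051,.021)]: to(s,tray(q[0],-.0305,q[1]),tool_R(170.9))
E
```

```text
tray mm 31.649815077282316 -23.553849292258988 40.68726113910676 [179.81624711  -0.92075671 171.21131028] [-1.35301404  0.88955376 -0.62859287]
xyz [-0.042 -0.035  0.033] dr [ 0.002 -0.01   0.003]
xyz [-0.043 -0.035  0.073] dr [ 0.002 -0.01   0.003]
xyz [-0.073 -0.035  0.085] dr [ 0.002 -0.01   0.003]
xyz [-0.098 -0.036  0.097] dr [ 0.002 -0.01   0.003]
```

Request:
apply_moves:
  plan:
    - {"xyz":[0,0,0],"dr":[0,0,0]}
    - {"xyz":[0,0,0],"dr":[0,0,0]}

```text
time: 2.85
ee_pos: [0.6403, -0.1713, 0.0525]
eef_rot: [180.0, 0.3, 171.1]
wrist_force: [-0.2, 0.3, 0.3]
width: 0.0004
gripper_force: 0.0
```

```bash

python3 - <<'E'
from plant import *
from h import *
s=observe();d=s["ee_pos"]-T0;print("tray mm",d@TX*1e3,d@TY*1e3,d[2]*1e3,s["eef_rot"],s["wrist_force"],s["joint_vel"].round(2))
for q in [(.040,.034),(.040,.026),(.046,.0235),(.051,.021)]: to(s,tray(q[0],-.0305,q[1]),tool_R(170.9))
E
```

```text
tray mm 41.43745113144437 -26.079028687569636 52.5441939087691 [179.98097407   0.28215631 171.12929993] [-0.22540266  0.28891502  0.33613099] [ 0.33 -1.37  0.36 -0.42  0.08 -0.11  0.1 ]
xyz [ 0.008 -0.022  0.093] dr [0.    0.003 0.003]
xyz [ 0.008 -0.022  0.133] dr [0.    0.003 0.003]
xyz [-0.022 -0.022  0.145] dr [0.    0.003 0.003]
xyz [-0.047 -0.022  0.158] dr [0.    0.003 0.003]
```

Request:
apply_moves:
  plan:
    - {"xyz":[0.0,-0.015,0.02],"dr":[0,0,0]}
    - {"xyz":[0.0,-0.015,0.02],"dr":[0,0,0]}
    - {"xyz":[0.0,-0.015,0.02],"dr":[0,0,0]}
    - {"xyz":[0.0,-0.015,0.02],"dr":[0,0,0]}

```text
time: 3.25
ee_pos: [0.6376, -0.1754, 0.0462]
eef_rot: [-180.0, 0.1, 171.0]
wrist_force: [0.1, 0.1, -0.4]
width: 0.0001
gripper_force: 0.0
```

```bash
cat > st.py <<'E'
from plant import *
from h import *
s=observe();d=s["ee_pos"]-T0;print("t",s["time"],"tray mm",(d@TX*1e3).round(1),(d@TY*1e3).round(1),(d[2]*1e3).round(1),s["eef_rot"].round(2),"F",s["wrist_force"].round(1),s["joint_vel"].round(2))
E
cat > a.py <<'E'
from st import *
for q in [(.040,.034),(.040,.026),(.046,.0235),(.051,.021)]: to(s,tray(q[0],-.0305,q[1]),tool_R(170.9))
E
python3 a.py
```

```text
t 3.25 tray mm 39.4 -30.5 46.2 [-1.8000e+02  7.0000e-02  1.7103e+02] F [ 0.1  0.1 -0.4] [-0.1   0.44 -0.09 -0.06  0.05  0.   -0.02]
xyz [-0.003  0.     0.061] dr [-0.     0.001  0.001]
xyz [-0.003  0.     0.101] dr [-0.     0.001  0.001]
xyz [-0.033  0.     0.113] dr [-0.     0.001  0.001]
xyz [-0.058  0.     0.126] dr [-0.     0.001  0.001]
```

Request:
apply_moves:
  plan:
    - {"xyz":[0,0,0.02],"dr":[0,0,0]}
    - {"xyz":[0,0,0.04],"dr":[0,0,0]}
    - {"xyz":[0,0,0.055],"dr":[0,0,0]}
    - {"xyz":[0,0,0.06],"dr":[0,0,0]}
    - {"xyz":[0,0,0.06],"dr":[0,0,0]}

```text
time: 3.75
ee_pos: [0.6369, -0.175, 0.0327]
eef_rot: [180.0, -0.1, 171.1]
wrist_force: [0.1, -0.3, -0.5]
width: 0.0001
gripper_force: 0.0
```

```bash
python3 a.py
```

```text
t 3.75 tray mm 38.7 -30.3 32.7 [ 1.7999e+02 -5.0000e-02  1.7106e+02] F [ 0.1 -0.3 -0.5] [ 0.09 -0.35  0.07 -0.19  0.01  0.05 -0.03]
xyz [-0.007 -0.001 -0.006] dr [ 0.    -0.001  0.002]
xyz [-0.007 -0.001  0.034] dr [ 0.    -0.001  0.002]
xyz [-0.037 -0.001  0.046] dr [ 0.    -0.001  0.002]
xyz [-0.062 -0.001  0.059] dr [ 0.    -0.001  0.002]
```

Request:
apply_moves:
  plan:
    - {"xyz":[0,0,0.01],"dr":[0,0,0]}
    - {"xyz":[0,0,0.02],"dr":[0,0,0]}
    - {"xyz":[0,0,0.028],"dr":[0,0,0]}
    - {"xyz":[0,0,0.034],"dr":[0,0,0]}
    - {"xyz":[0,0,0.034],"dr":[0,0,0]}

```text
time: 4.25
ee_pos: [0.637, -0.1751, 0.0262]
eef_rot: [180.0, -0.0, 171.1]
wrist_force: [0.2, -0.4, 0.0]
width: 0.0
gripper_force: 0.0
```

```bash
python3 a.py
```

```text
t 4.25 tray mm 38.8 -30.3 26.2 [ 1.8000e+02 -3.0000e-02  1.7105e+02] F [ 0.2 -0.4  0. ] [ 0.02 -0.01  0.02 -0.16  0.01  0.21 -0.05]
xyz [-0.006 -0.001 -0.039] dr [ 0.    -0.     0.002]
xyz [-0.006 -0.001  0.001] dr [ 0.    -0.     0.002]
xyz [-0.036 -0.001  0.014] dr [ 0.    -0.     0.002]
xyz [-0.061 -0.001  0.026] dr [ 0.    -0.     0.002]
```

Request:
apply_moves:
  plan:
    - {"xyz":[0,0,0.004],"dr":[0,0,0]}
    - {"xyz":[0,0,0.008],"dr":[0,0,0]}
    - {"xyz":[0,0,0.012],"dr":[0,0,0]}
    - {"xyz":[0,0,0.015],"dr":[0,0,0]}

```text
time: 4.65
ee_pos: [0.6374, -0.1752, 0.0236]
eef_rot: [-180.0, 0.0, 171.1]
wrist_force: [-0.8, 0.2, 3.4]
width: -0.0
gripper_force: 1.2
```

```bash
python3 - <<'E'
from st import *
c=get_calibration("wrist");p,d=snapshot("wrist"); np.savez("w2.npz",p=p,d=d,**c)
q,e=snapshot("scene"); np.savez("s2.npz",p=q,d=e)
A=cv2.resize(p[70:270,160:360],None,fx=2,fy=2); B=cv2.resize(q[115:195,135:235],(500,400),interpolation=cv2.INTER_CUBIC)
cv2.imwrite("pics/c2.png",np.hstack([A,B[:,:400]])[...,::-1])
E
```

```text
t 4.65 tray mm 39.2 -30.4 23.6 [-1.8000e+02  1.0000e-02  1.7105e+02] F [-0.8  0.2  3.4] [-0.    0.26  0.02 -0.29  0.04 -0.45  0.05]
```

View pics/c2.png

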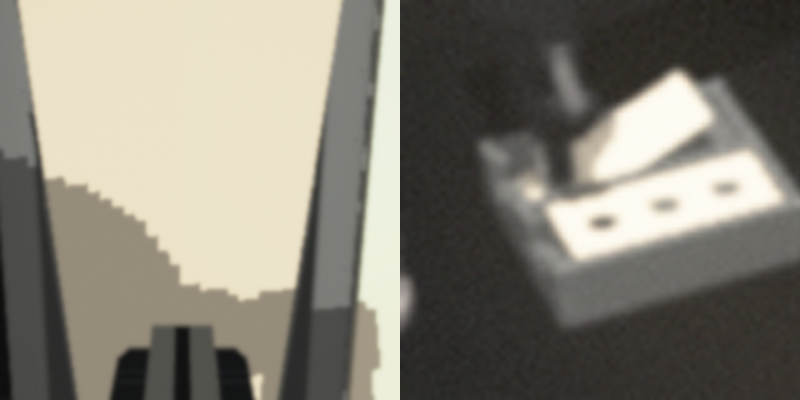

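The plate is tipped onto the slope (crop, plate at (645,130)) with the finger on it at (570,150) and 3.4 N of contact. Next I'll draw it down the slope.

Request:
apply_moves:
  plan:
    - {"xyz":[-0.012,0,0.008],"dr":[0,0,0]}
    - {"xyz":[-0.025,0,0.014],"dr":[0,0,0]}
    - {"xyz":[-0.037,0,0.02],"dr":[0,0,0]}
    - {"xyz":[-0.05,0,0.026],"dr":[0,0,0]}
    - {"xyz":[-0.05,0,0.026],"dr":[0,0,0]}

```text
time: 5.25
ee_pos: [0.6482, -0.1769, 0.0186]
eef_rot: [-180.0, 0.1, 171.1]
wrist_force: [1.5, -0.4, 3.7]
width: -0.0001
gripper_force: 2.1
```

```bash
python3 st.py
```

```text
t 5.25 tray mm 50.2 -30.4 18.6 [-1.8000e+02  9.0000e-02  1.7106e+02] F [ 1.5 -0.4  3.7] [-0.04 -0.31 -0.03  0.34 -0.1  -0.38  0.08]
```

Request:
apply_moves:
  plan:
    - {"xyz":[-0.008,0,0.004],"dr":[0,0,0]}
    - {"xyz":[-0.015,0,0.008],"dr":[0,0,0]}
    - {"xyz":[-0.015,0,0.008],"dr":[0,0,0]}
    - {"xyz":[-0.015,0,0.008],"dr":[0,0,0]}

```text
time: 5.65
ee_pos: [0.6497, -0.1772, 0.0177]
eef_rot: [-180.0, -0.1, 171.0]
wrist_force: [-3.6, 0.6, 11.9]
width: 0.0003
gripper_force: 9.2
```

```bash
python3 - <<'E'
from st import *
q,e=snapshot("scene"); np.savez("s3.npz",p=q,d=e)
B=cv2.resize(q[115:195,135:235],(750,600),interpolation=cv2.INTER_CUBIC)
cv2.imwrite("pics/c3.png",B[...,::-1])
E
```

```text
t 5.65 tray mm 51.6 -30.4 17.7 [-1.8000e+02 -6.0000e-02  1.7105e+02] F [-3.6  0.6 11.9] [ 0.06 -0.15  0.07 -0.01  0.01 -0.09 -0.01]
```

View pics/c3.png

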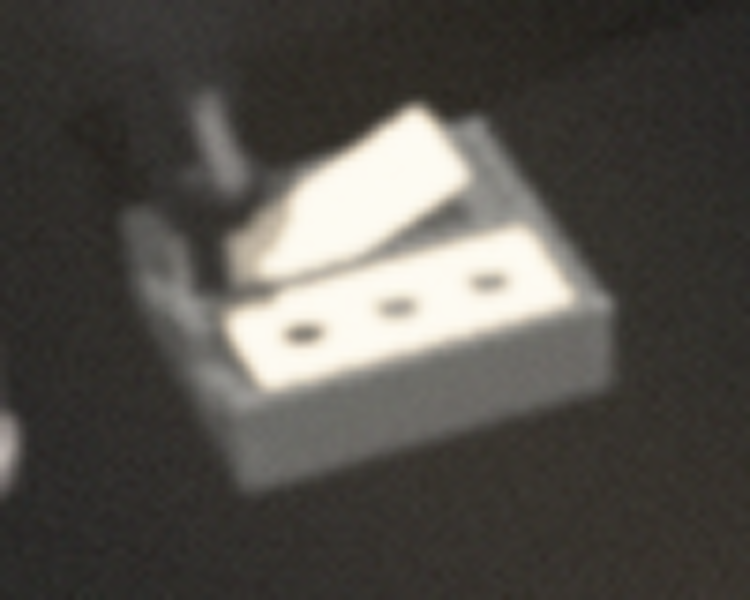

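The raised end has moved away from the rear wall, and the force has risen to 11.9 N with a horizontal reaction, so the plate is at the end wall. I'll lift off.

Request:
apply_moves:
  plan:
    - {"xyz":[0,0,-0.02],"dr":[0,0,0]}
    - {"xyz":[0,0,-0.1],"dr":[0,0,0]}
    - {"xyz":[0,0,-0.25],"dr":[0,0,0]}
    - {"xyz":[0,0,-0.4],"dr":[0,0,0]}
    - {"xyz":[0,0,-0.5],"dr":[0,0,0]}

```text
time: 6.2
ee_pos: [0.6509, -0.1774, 0.1195]
eef_rot: [-180.0, 0.1, 171.1]
wrist_force: [0.2, -0.6, -0.9]
width: 0.0001
gripper_force: 0.0
```

Request:
apply_moves:
  plan:
    - {"xyz":[0,0,-0.2],"dr":[0,0,0]}
    - {"xyz":[0,0,-0.2],"dr":[0,0,0]}
    - {"xyz":[0,0,-0.2],"dr":[0,0,0]}
    - {"xyz":[0,0,-0.2],"dr":[0,0,0]}
  claw: 0.55

```text
time: 6.6
ee_pos: [0.6493, -0.177, 0.1561]
eef_rot: [180.0, -0.1, 171.1]
wrist_force: [-0.8, -0.6, 0.1]
width: 0.0581
gripper_force: 0.0
```

```bash
python3 - <<'E'
from st import *
print(s["width"])
c=get_calibration("wrist");p,d=snapshot("wrist"); np.savez("w4.npz",p=p,d=d,**c)
q,e=snapshot("scene")
B=cv2.resize(q[115:195,135:235],(360,288),interpolation=cv2.INTER_CUBIC)
O=np.zeros((384,512+280,3),np.uint8);O[:,:512]=p;O[:288,512:]=B[:,:280]
cv2.imwrite("pics/c4.png",O[...,::-1])
# heights along plate middle in tray frame
v,u=np.mgrid[0:384,0:512];W=world(c,np.c_[u.ravel(),v.ravel()],depth=d.ravel()).reshape(-1,3)
D=W-T0; X=D@TX*1e3;Y=D@TY*1e3;Z=D[:,2]*1e3; ok=(d.ravel()>0)&(p.reshape(-1,3).sum(1)>280)
for x in range(-65,70,8):
    m=ok&(abs(X-x)<2)&(abs(Y+30)<25)&(Z<90)
    if m.sum()>3: print(x,np.median(Z[m]).round(1),np.percentile(Y[m],[2,98]).round(1),m.sum())
m=ok&(Z>44)&(Z<75)&(abs(Y+30)<45)&(abs(X+20)<60)
print("edge x",np.percentile(X[m],[0.5,2]),"y",np.percentile(Y[m],[1,99]))
A=np.c_[X[m],Y[m],np.ones(m.sum())];k=np.linalg.lstsq(A,Z[m],rcond=None)[0];print("plane",k,np.degrees(np.arctan(k[0])))
E
```

```text
t 6.6 tray mm 51.2 -30.3 156.1 [ 1.7999e+02 -9.0000e-02  1.7105e+02] F [-0.8 -0.6  0.1] [-0.01  1.01 -0.07  0.57 -0.07 -0.08 -0.12]
0.0580979957116584
-65 37.6 [-54.3  -6. ] 424
-57 33.4 [-53.6  -6.1] 425
-49 33.4 [-53.8  -5.8] 236
-41 55.8 [-53.9  -6.9] 523
-33 52.1 [-53.8  -7. ] 438
-25 48.4 [-53.9  -7.1] 428
-17 44.9 [-53.8  -7.1] 414
-9 41.4 [-54.1  -6.6] 360
-1 37.7 [-54.   -6.7] 339
7 34.3 [-53.8  -6.3] 337
15 30.7 [-54.   -6.5] 310
23 27.0 [-54.   -6.7] 312
31 23.4 [-53.7  -6.8] 290
39 19.9 [-53.7  -6.6] 283
47 16.3 [-53.9  -6.9] 235
55 12.8 [-53.5  -6.6] 230
63 9.9 [-53.9  -7. ] 246
edge x [-46.50380715 -45.79529947] y [-55.00077049  -6.35736718]
plane [-4.37502513e-01  2.73730054e-03  3.77316062e+01] -23.629498605200553
```

View pics/c4.png

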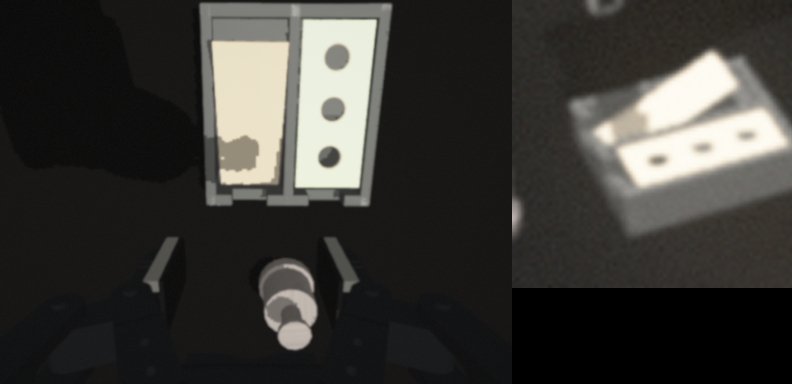

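The plate stands tipped by itself: 23.6° on the depth fit, raised end at tray x about -46, tray y about -30.4. The die is at (290,300), under where the gripper is now. Next is the tilted pre-grasp pose.

```bash
python3 - <<'E'
from st import *
to(s,tray(-.015,-.0304,.0994),tool_R(170.9,23.8))
E
```

```text
t 6.7 tray mm 50.9 -30.2 155.2 [ 1.7999e+02 -1.6000e-01  1.7106e+02] F [-0.3  0.9 -0.6] [ 0.01  0.27  0.07 -0.08 -0.01 -0.14  0.07]
xyz [ 0.329 -0.     0.28 ] dr [-0.     0.263  0.002]
```

Request:
apply_moves:
  plan:
    - {"xyz":[0.1,0,0.05],"dr":[0,0.09,0]}
    - {"xyz":[0.2,0,0.12],"dr":[0,0.18,0]}
    - {"xyz":[0.3,0,0.22],"dr":[0,0.263,0]}
    - {"xyz":[0.33,0,0.27],"dr":[0,0.263,0]}
    - {"xyz":[0.33,0,0.27],"dr":[0,0.263,0]}

```text
time: 7.2
ee_pos: [0.5823, -0.1663, 0.0989]
eef_rot: [180.0, -24.0, 171.1]
wrist_force: [-0.8, -0.7, 0.8]
width: 0.0663
gripper_force: 0.0
```

Request:
apply_moves:
  plan:
    - {"xyz":[0,0,0],"dr":[0,0,0]}
    - {"xyz":[0,0,0],"dr":[0,0,0]}
    - {"xyz":[0,0,0],"dr":[0,0,0]}

```text
time: 7.5
ee_pos: [0.5861, -0.1674, 0.1052]
eef_rot: [-180.0, -23.4, 171.0]
wrist_force: [0.7, 0.0, -0.6]
width: 0.066
gripper_force: 0.0
```

```bash
python3 - <<'E'
from st import *
print(s["width"],s["qpos"])
for b in (.02,-.0,-.008): to(s,tray(-.0362+.407*b,-.0304,.0519+.9135*b),tool_R(170.9,23.8))
E
```

```text
t 7.5 tray mm -12.7 -30.8 105.2 [-179.98  -23.39  171.03] F [ 0.7  0.  -0.6] [-0.04  0.43  0.04  0.   -0.08  0.08 -0.02]
0.06600789425656413 [13.95230759 45.69319843 -2.26726614 78.54147943  2.91153153 79.17260771
 91.93070311]
xyz [0.001 0.002 0.191] dr [-0.001  0.005  0.001]
xyz [0.002 0.002 0.291] dr [-0.001  0.005  0.001]
xyz [0.003 0.002 0.331] dr [-0.001  0.005  0.001]
```

Request:
apply_moves:
  plan:
    - {"xyz":[0.001,0.002,0.08],"dr":[0,0.003,0]}
    - {"xyz":[0.001,0.002,0.16],"dr":[0,0.003,0]}
    - {"xyz":[0.001,0.002,0.23],"dr":[0,0.003,0]}
    - {"xyz":[0.001,0.002,0.28],"dr":[0,0.003,0]}
    - {"xyz":[0.001,0.002,0.31],"dr":[0,0.003,0]}

```text
time: 8.0
ee_pos: [0.559, -0.1624, 0.0448]
eef_rot: [180.0, -24.0, 171.1]
wrist_force: [-1.2, 0.3, -0.8]
width: 0.0658
gripper_force: 0.0
```

Request:
apply_moves:
  plan:
    - {"xyz":[0,0,0.005],"dr":[0,0,0]}
    - {"xyz":[0,0,0.005],"dr":[0,0,0]}
    - {"xyz":[0,0,0.005],"dr":[0,0,0]}

```text
time: 8.3
ee_pos: [0.5604, -0.1627, 0.0455]
eef_rot: [-180.0, -23.9, 171.1]
wrist_force: [-0.3, 0.2, 0.5]
width: 0.066
gripper_force: 0.0
```

```bash
python3 - <<'E'
from st import *
for b in (-.0,-.008): to(s,tray(-.0362+.407*b,-.0304,.0519+.9135*b),tool_R(170.9,23.8))
c=get_calibration("wrist");p,d=snapshot("wrist"); cv2.imwrite("pics/w5.png",p[...,::-1])
E
```

```text
t 8.3 tray mm -38.8 -30.2 45.5 [-180.    -23.87  171.05] F [-0.3  0.2  0.5] [-0.02 -0.05 -0.02 -0.09  0.03 -0.05  0.  ]
xyz [ 0.001 -0.001 -0.034] dr [-0.001 -0.001  0.002]
xyz [ 0.001 -0.001  0.006] dr [-0.001 -0.001  0.002]
```

View pics/w5.png

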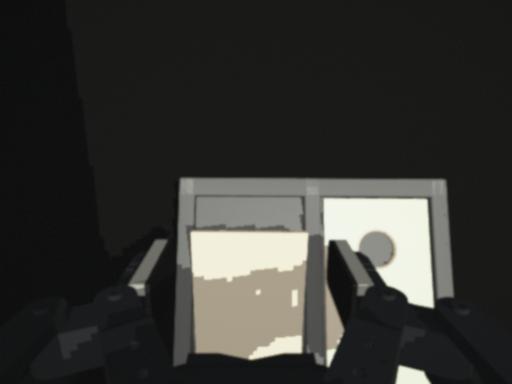

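The fingers straddle the raised end, at (165,260) and (335,260), with the plate from column 192 to 308. I'll go slightly deeper and close.

Request:
apply_moves:
  plan:
    - {"xyz":[0,0,0.012],"dr":[0,0,0]}
    - {"xyz":[0,0,0.012],"dr":[0,0,0]}

```text
time: 8.55
ee_pos: [0.5587, -0.1624, 0.0428]
eef_rot: [180.0, -23.9, 171.1]
wrist_force: [-0.4, 0.1, 0.1]
width: 0.066
gripper_force: 0.0
```

Request:
apply_moves:
  plan:
    - {"xyz":[0,0,0],"dr":[0,0,0]}
    - {"xyz":[0,0,0],"dr":[0,0,0]}
    - {"xyz":[0,0,0],"dr":[0,0,0]}
    - {"xyz":[0,0,0],"dr":[0,0,0]}
    - {"xyz":[0,0,0],"dr":[0,0,0]}
  claw: -1
  squeeze: 40

```text
time: 9.05
ee_pos: [0.5589, -0.1624, 0.0431]
eef_rot: [-180.0, -23.9, 171.1]
wrist_force: [-0.7, 0.7, 3.2]
width: 0.0486
gripper_force: 41.0
```

```bash
python3 st.py
```

```text
t 9.05 tray mm -40.4 -30.2 43.1 [-180.    -23.94  171.05] F [-0.7  0.7  3.2] [-0.01 -0.01  0.12  0.03  0.07  0.02 -0.1 ]
```

Request:
apply_moves:
  plan:
    - {"xyz":[0.015,0,0],"dr":[0,0,0]}
    - {"xyz":[0.035,0,-0.02],"dr":[0,0,0]}
    - {"xyz":[0.06,0,-0.06],"dr":[0,0,0]}
    - {"xyz":[0.085,0,-0.12],"dr":[0,0,0]}
    - {"xyz":[0.11,0,-0.18],"dr":[0,0,0]}

```text
time: 9.55
ee_pos: [0.5535, -0.1616, 0.086]
eef_rot: [-180.0, -23.9, 171.1]
wrist_force: [-0.7, 0.3, -0.8]
width: 0.0484
gripper_force: 41.3
```

```bash
python3 - <<'E'
from st import *
print(s["width"],s["gripper_force"])
E
```

```text
t 9.55 tray mm -45.8 -30.2 86.0 [-180.    -23.92  171.05] F [-0.7  0.3 -0.8] [ 0.02 -9.46 -0.15 -2.9  -0.45 11.54  0.48]
0.04843451897843959 41.275983452796936
```

Request:
apply_moves:
  plan:
    - {"xyz":[0.06,0,-0.14],"dr":[0,0,0]}
    - {"xyz":[0.12,0,-0.28],"dr":[0,0,0]}
    - {"xyz":[0.16,0,-0.365],"dr":[0,-0.07,0]}
    - {"xyz":[0.16,0,-0.365],"dr":[0,-0.14,0]}
    - {"xyz":[0.16,0,-0.365],"dr":[0,-0.21,0]}

```text
time: 10.05
ee_pos: [0.5553, -0.162, 0.1671]
eef_rot: [-180.0, -4.6, 171.1]
wrist_force: [-0.3, -0.8, -0.3]
width: 0.048
gripper_force: 41.4
```

Request:
apply_moves:
  plan:
    - {"xyz":[0,0,0],"dr":[0,-0.056,0]}
    - {"xyz":[0,0,0],"dr":[0,-0.056,0]}
    - {"xyz":[0,0,0],"dr":[0,-0.056,0]}
    - {"xyz":[0,0,0],"dr":[0,-0.056,0]}

```text
time: 10.45
ee_pos: [0.5549, -0.1617, 0.1651]
eef_rot: [180.0, 0.0, 171.1]
wrist_force: [-0.3, -0.4, -0.7]
width: 0.0481
gripper_force: 41.4
```

```bash
python3 - <<'E'
from st import *
print(s["ee_pos"],s["width"],s["gripper_force"])
c=get_calibration("wrist");p,d=snapshot("wrist"); cv2.imwrite("pics/w6.png",p[...,::-1]); np.savez("w6.npz",p=p,d=d,**c)
R=Ro.from_euler("xyz",s["eef_rot"],degrees=True)
v,u=np.mgrid[0:384,0:512];W=world(c,np.c_[u.ravel(),v.ravel()],depth=d.ravel()).reshape(-1,3)
L=R.inv().apply(W-s["ee_pos"])*1e3
m=(d.ravel()>0)&(p.reshape(-1,3).sum(1)>250)&(abs(L[:,1])<23)&(abs(L[:,2])<40)&(L[:,0]<40)&(L[:,0]>-140)
print(m.sum(),"x",np.percentile(L[m,0],[.5,2,50,98,99.5]),"y",np.percentile(L[m,1],[1,99]))
A=np.c_[L[m,0],L[m,1],np.ones(m.sum())];print("plane in tool",np.linalg.lstsq(A,L[m,2],rcond=None)[0])
E
```

```text
t 10.45 tray mm -44.4 -30.1 165.1 [1.8000e+02 2.0000e-02 1.7107e+02] F [-0.3 -0.4 -0.7] [-0.16  0.98  0.09 -0.18 -0.03 -0.55  0.06]
[ 0.55493456 -0.16172069  0.16509726] 0.04807291262370387 41.42394304275513
12720 x [-49.42303484 -47.51690837 -15.58743691  11.1393168   11.60789381] y [-22.52384028  22.54055305]
plane in tool [-5.36617504e-03 -2.48874716e-03 -1.02430363e+01]
```

View pics/w6.png

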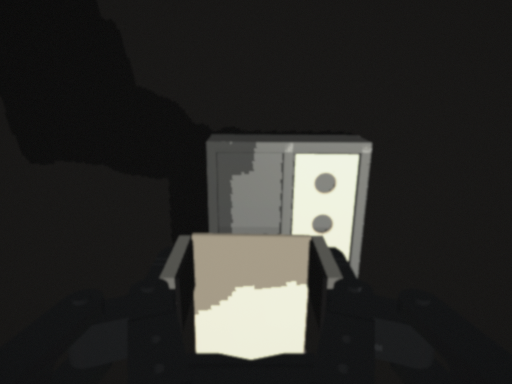

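The plate is held level (0.3° in the tool frame). Its end is at tool x = +11.6 mm, so its centre is at tool x of about -48.4 mm, with the underside 7 mm above the TCP. I'll carry it to a stop beside the slab, turned square to it, and check the slab there.

Request:
apply_moves:
  plan:
    - {"xyz":[0,0.15,0],"dr":[0,0,-0.05]}
    - {"xyz":[0,0.35,0],"dr":[0,0,-0.11]}
    - {"xyz":[0,0.58,0],"dr":[0,0,-0.17]}
    - {"xyz":[0,0.8,0],"dr":[0,0,-0.23]}
    - {"xyz":[0,0.96,0],"dr":[0,0,-0.266]}

```text
time: 11.0
ee_pos: [0.5845, 0.0322, 0.1641]
eef_rot: [179.9, -0.0, -164.6]
wrist_force: [0.2, -0.2, -1.2]
width: 0.0485
gripper_force: 41.4
```

Request:
apply_moves:
  plan:
    - {"xyz":[0,0,0],"dr":[0,0,0]}
    - {"xyz":[0,0,0],"dr":[0,0,0]}
    - {"xyz":[0,0,0],"dr":[0,0,0]}

```text
time: 11.3
ee_pos: [0.5838, 0.0265, 0.1639]
eef_rot: [-180.0, -0.1, -165.1]
wrist_force: [0.4, -0.2, -1.5]
width: 0.0479
gripper_force: 41.5
```

```bash
python3 - <<'E'
from st import *
print(s["ee_pos"],s["width"],s["gripper_force"])
c=get_calibration("wrist");p,d=snapshot("wrist"); cv2.imwrite("pics/w7.png",p[...,::-1]); np.savez("w7.npz",p=p,d=d,**c)
v,u=np.mgrid[0:384,0:512];W=world(c,np.c_[u.ravel(),v.ravel()],depth=d.ravel()).reshape(384,512,3)
m=(d>0)&(W[...,2]>.029)&(W[...,2]<.042)&(np.hypot(W[...,0]-.604,W[...,1]-.156)<.07)
n,l,st,_=cv2.connectedComponentsWithStats(m.astype(np.uint8))
for i in range(1,n):
    if st[i,4]>60:
        P=W[l==i]; print(st[i],cv2.minAreaRect((P[:,:2]*1000).astype(np.float32)),np.median(P[:,2]))
m=(d>0)&(W[...,2]>.011)&(W[...,2]<.019)&(np.hypot(W[...,0]-.604,W[...,1]-.156)<.12)
print("slab",cv2.minAreaRect((W[m][:,:2]*1000).astype(np.float32)),m.sum())
E
```

```text
t 11.3 tray mm -45.6 160.3 163.9 [-1.7997e+02 -8.0000e-02 -1.6513e+02] F [ 0.4 -0.2 -1.5] [ 0.86 -0.53  0.45  0.37 -0.11 -0.2   0.15]
[0.58378355 0.02652546 0.16386454] 0.04793006921256307 41.463770270347595
[373 190  47  18 762] ((573.0841674804688, 148.3854217529297), (13.627823829650879, 35.85291290283203), 14.644401550292969) 0.034013156021878266
[366 259  44  18 702] ((635.665771484375, 164.78958129882812), (14.922947883605957, 36.172828674316406), 13.558813095092773) 0.034184143323091165
slab ((603.9378662109375, 156.53103637695312), (149.129150390625, 125.1396713256836), 14.687894821166992) 16500
```

View pics/w7.png

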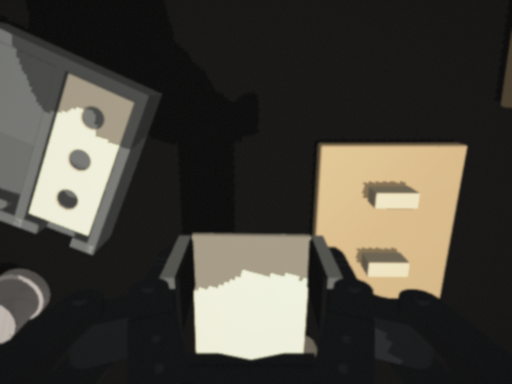

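The wrist view shows bars at (396,199) and (384,268). The bar midpoint and slab centre agree at (0.604, 0.1566), yaw 14.7°. The plate is still held at (250,300).

```bash
python3 - <<'E'
from st import *
for z in (.12,.05,.03): to(s,[.5574,.1443,z],tool_R(194.7))
E
```

```text
t 11.35 tray mm -45.7 159.9 164.0 [-1.7996e+02 -7.0000e-02 -1.6517e+02] F [-0.4 -0.3 -0.8] [ 0.46 -0.39 -0.06  0.37 -0.21 -0.16 -0.13]
xyz [-0.024  0.605  0.219] dr [-0.    -0.001  0.001]
xyz [-0.025  0.605  0.569] dr [-0.    -0.001  0.001]
xyz [-0.025  0.605  0.669] dr [-0.    -0.001  0.001]
```

Request:
apply_moves:
  plan:
    - {"xyz":[-0.01,0.18,0],"dr":[0,0,0]}
    - {"xyz":[-0.02,0.36,0.05],"dr":[0,0,0]}
    - {"xyz":[-0.024,0.52,0.12],"dr":[0,0,0]}
    - {"xyz":[-0.024,0.605,0.22],"dr":[0,0,0]}
    - {"xyz":[-0.024,0.605,0.3],"dr":[0,0,0]}

```text
time: 11.85
ee_pos: [0.556, 0.1487, 0.1038]
eef_rot: [179.9, -0.0, -164.9]
wrist_force: [-0.6, -0.1, -1.5]
width: 0.0484
gripper_force: 41.5
```

Request:
apply_moves:
  plan:
    - {"xyz":[0,0,0.06],"dr":[0,0,0]}
    - {"xyz":[0,0,0.12],"dr":[0,0,0]}
    - {"xyz":[0,0,0.16],"dr":[0,0,0]}
    - {"xyz":[0,0,0.18],"dr":[0,0,0]}
    - {"xyz":[0,0,0.18],"dr":[0,0,0]}

```text
time: 12.35
ee_pos: [0.5569, 0.1456, 0.068]
eef_rot: [-180.0, -0.0, -165.1]
wrist_force: [-0.3, 0.5, -0.6]
width: 0.0483
gripper_force: 41.5
```

Request:
apply_moves:
  plan:
    - {"xyz":[0,0,0],"dr":[0,0,0]}
    - {"xyz":[0,0,0],"dr":[0,0,0]}
    - {"xyz":[0,0,0],"dr":[0,0,0]}

```text
time: 12.65
ee_pos: [0.5574, 0.1463, 0.069]
eef_rot: [180.0, 0.1, -165.0]
wrist_force: [-0.2, -0.1, -1.0]
width: 0.0484
gripper_force: 41.5
```

```bash
python3 - <<'E'
from st import *
print(s["ee_pos"],s["width"],s["gripper_force"])
for z in (.032,.028): to(s,[.5574,.1443,z],tool_R(194.7))
E
```

```text
t 12.65 tray mm -90.7 274.4 69.0 [ 1.8000e+02  6.0000e-02 -1.6501e+02] F [-0.2 -0.1 -1. ] [ 0.01  0.14 -0.    0.11  0.02 -0.08 -0.09]
[0.5573706  0.14632171 0.06901269] 0.048376934196809024 41.50369942188263
xyz [ 0.003 -0.01   0.185] dr [0.    0.001 0.003]
xyz [ 0.003 -0.01   0.205] dr [0.    0.001 0.003]
```

Request:
apply_moves:
  plan:
    - {"xyz":[0.003,-0.01,0.06],"dr":[0,0,0.003]}
    - {"xyz":[0.003,-0.01,0.12],"dr":[0,0,0.003]}
    - {"xyz":[0.003,-0.01,0.16],"dr":[0,0,0.003]}
    - {"xyz":[0.003,-0.01,0.185],"dr":[0,0,0.003]}
    - {"xyz":[0.003,-0.01,0.185],"dr":[0,0,0.003]}

```text
time: 13.15
ee_pos: [0.5559, 0.1439, 0.03]
eef_rot: [180.0, -0.1, -165.3]
wrist_force: [1.6, -0.7, -1.5]
width: 0.0483
gripper_force: 41.5
```

Request:
apply_moves:
  plan:
    - {"xyz":[0,0,0],"dr":[0,0,0]}
    - {"xyz":[0,0,0],"dr":[0,0,0]}
    - {"xyz":[0,0,0],"dr":[0,0,0]}

```text
time: 13.45
ee_pos: [0.5573, 0.1442, 0.0319]
eef_rot: [180.0, 0.1, -165.3]
wrist_force: [0.5, 0.4, -1.2]
width: 0.0482
gripper_force: 41.5
```

```bash
python3 - <<'E'
from st import *
print(s["ee_pos"],s["width"],s["gripper_force"])
for z in (.032,.028): to(s,[.5574,.1443,z],tool_R(194.7))
c=get_calibration("wrist");p,d=snapshot("wrist")
R=Ro.from_euler("xyz",s["eef_rot"],degrees=True)
v,u=np.mgrid[0:384,0:512];W=world(c,np.c_[u.ravel(),v.ravel()],depth=d.ravel()).reshape(-1,3)
L=R.inv().apply(W-s["ee_pos"])*1e3
m=(d.ravel()>0)&(p.reshape(-1,3).sum(1)>250)&(abs(L[:,1])<22)&(L[:,2]<0)&(L[:,2]>-16)&(L[:,0]<10)&(L[:,0]>-50)
A=np.c_[L[m,0],L[m,1],np.ones(m.sum())];print("plane in tool",np.linalg.lstsq(A,L[m,2],rcond=None)[0],m.sum(), "z world",np.median(W[m,2]))
E
```

```text
t 13.45 tray mm -90.5 272.4 31.9 [ 1.8000e+02  5.0000e-02 -1.6528e+02] F [ 0.5  0.4 -1.2] [ 0.09  0.04  0.02  0.03  0.06 -0.04  0.05]
[0.5572575  0.1442371  0.03186556] 0.048209055901271766 41.49836719036102
xyz [-0.001  0.    -0.001] dr [0.    0.001 0.   ]
xyz [-0.001  0.     0.019] dr [0.    0.001 0.   ]
plane in tool [-7.56817375e-03 -2.00226577e-03 -1.03000566e+01] 11590 z world 0.04203847025551058
```

Request:
apply_moves:
  plan:
    - {"xyz":[0,0,0.004],"dr":[0,0,0]}
    - {"xyz":[0,0,0.008],"dr":[0,0,0]}
    - {"xyz":[0,0,0.012],"dr":[0,0,0]}
    - {"xyz":[0,0,0.015],"dr":[0,0,0]}
    - {"xyz":[0,0,0.015],"dr":[0,0,0]}

```text
time: 14.0
ee_pos: [0.5567, 0.1441, 0.0283]
eef_rot: [180.0, -0.0, -165.3]
wrist_force: [0.6, 0.6, -1.8]
width: 0.0484
gripper_force: 41.5
```

Request:
apply_moves:
  plan:
    - {"xyz":[0,0,0.003],"dr":[0,0,0]}
    - {"xyz":[0,0,0.003],"dr":[0,0,0]}
    - {"xyz":[0,0,0.003],"dr":[0,0,0]}

```text
time: 14.3
ee_pos: [0.5568, 0.1441, 0.0278]
eef_rot: [180.0, -0.0, -165.3]
wrist_force: [0.9, 0.0, -0.9]
width: 0.0484
gripper_force: 41.5
```

Request:
apply_moves:
  plan:
    - {"xyz":[0,0,0.002],"dr":[0,0,0]}
    - {"xyz":[0,0,0.004],"dr":[0,0,0]}
    - {"xyz":[0,0,0.004],"dr":[0,0,0]}
    - {"xyz":[0,0,0.004],"dr":[0,0,0]}

```text
time: 14.7
ee_pos: [0.5569, 0.1442, 0.027]
eef_rot: [180.0, 0.0, -165.3]
wrist_force: [-0.5, 1.1, -0.2]
width: 0.0483
gripper_force: 41.6
```

Request:
apply_moves:
  plan:
    - {"xyz":[0,0,0.003],"dr":[0,0,0]}
    - {"xyz":[0,0,0.003],"dr":[0,0,0]}
    - {"xyz":[0,0,0.003],"dr":[0,0,0]}

```text
time: 15.0
ee_pos: [0.557, 0.1441, 0.0269]
eef_rot: [-180.0, 0.0, -165.3]
wrist_force: [-2.1, -0.3, 4.2]
width: 0.0481
gripper_force: 41.9
```

```bash
cat > pl.py <<'E'
from st import *
c=get_calibration("wrist");p,d=snapshot("wrist")
R=tool_R(194.7)
v,u=np.mgrid[0:384,0:512];W=world(c,np.c_[u.ravel(),v.ravel()],depth=d.ravel()).reshape(-1,3)
L=-R.inv().apply(W-np.array([.6042,.1566,.035]))*1e3   # x slab, y -slab, z up
m=(d.ravel()>0)&(p.reshape(-1,3).sum(1)>250)&(abs(L[:,1])<35)&(L[:,2]<12)&(L[:,2]>-1.5)&(L[:,0]>-75)&(L[:,0]<75)
k=m&(abs(L[:,1])<22)
A=np.c_[L[k,0],L[k,1],np.ones(k.sum())];print("top plane, slab frame",np.linalg.lstsq(A,L[k,2],rcond=None)[0],"x",np.percentile(L[k,0],[.5,99.5]),"y",np.percentile(L[m,1],[1,99]))
E
python3 pl.py
```

```text
t 15.0 tray mm -90.6 272.2 26.9 [-1.7999e+02  2.0000e-02 -1.6528e+02] F [-2.1 -0.3  4.2] [ 0.08  0.09 -0.02  0.12 -0.14 -0.05  0.1 ]
top plane, slab frame [ 7.98877963e-03 -7.78000132e-04  2.59477607e+00] x [-60.35643863   0.29162835] y [-23.88068499  24.78596804]
```

There is contact at about 5 N. The plate is level and its near end is at -60.4 mm (ideal -60). Releasing.

Request:
apply_moves:
  plan:
    - {"xyz":[0,0,0],"dr":[0,0,0]}
    - {"xyz":[0,0,0],"dr":[0,0,0]}
    - {"xyz":[0,0,0],"dr":[0,0,0]}
    - {"xyz":[0,0,0],"dr":[0,0,0]}
    - {"xyz":[0,0,0],"dr":[0,0,0]}
  claw: 0.6

```text
time: 15.55
ee_pos: [0.5568, 0.1441, 0.0263]
eef_rot: [180.0, -0.0, -165.3]
wrist_force: [0.2, 0.4, 0.0]
width: 0.0683
gripper_force: 0.0
```

Request:
apply_moves:
  plan:
    - {"xyz":[0,0,-0.05],"dr":[0,0,0]}
    - {"xyz":[0,0,-0.15],"dr":[0,0,0]}
    - {"xyz":[0,0,-0.3],"dr":[0,0,0]}
    - {"xyz":[0,0,-0.45],"dr":[0,0,0]}
    - {"xyz":[0,0,-0.6],"dr":[0,0,0]}

```text
time: 16.05
ee_pos: [0.5568, 0.1441, 0.1483]
eef_rot: [180.0, 0.0, -165.3]
wrist_force: [0.7, 0.2, -0.4]
width: 0.0682
gripper_force: 0.0
```

Request:
apply_moves:
  plan:
    - {"xyz":[0.2,0,-0.2],"dr":[0,0,0]}
    - {"xyz":[0.2,0,-0.2],"dr":[0,0,0]}
    - {"xyz":[0.2,0,-0.2],"dr":[0,0,0]}
    - {"xyz":[0.2,0,-0.2],"dr":[0,0,0]}

```text
time: 16.45
ee_pos: [0.5184, 0.1338, 0.1863]
eef_rot: [-180.0, 0.0, -165.3]
wrist_force: [-0.1, 0.2, -0.1]
width: 0.068
gripper_force: 0.0
```

```bash
cat >> pl.py <<'E'
r=cv2.minAreaRect(L[m][:,:2].astype(np.float32)); print(r,s["width"])
cv2.imwrite("pics/end.png",p[...,::-1])
E
python3 pl.py
```

```text
t 16.45 tray mm -127.2 255.9 186.3 [-1.7999e+02  2.0000e-02 -1.6528e+02] F [-0.1  0.2 -0.1] [-0.17  1.63  0.11 -0.14 -0.05  0.12 -0.05]
top plane, slab frame [1.49328110e-03 1.76976386e-04 2.29209150e+00] x [-60.06397456  59.440206  ] y [-23.33681478  25.57835175]
((0.34830474853515625, 1.105133056640625), (122.18284606933594, 50.004432678222656), 0.7400456070899963) 0.068002940046942
```

View pics/end.png

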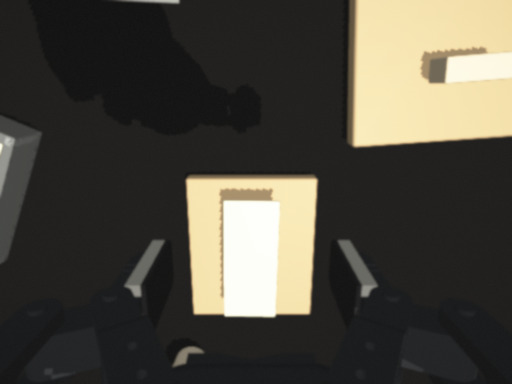

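The plate lies level at (251,258), centred to about 1 mm and square within 1°. The gripper is clear, so I'm handing in.

```bash
python3 -c "
from plant import *
print(finish_job())"
```

```text
the job is handed in; nothing more can be done
None
```

The plain plate is out of the tray and lies released, level, square (within 1°) and centred (within about 1 mm) across the bars on the small sand-coloured slab; I handed the job in at about 16.5 s, and the hand-in call gave no verdict.

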